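Lock the food processor bowl and set its speed lever

TASK

Lock the food processor's bowl: turn the bar-shaped knob on its sloping front clockwise by one click, past its detent, so that it comes to rest at the second of its three marks (the long one) and never goes on to the third. Only then take the speed lever through its zigzag gate to the far end of the last slot and leave it there. Do not disturb the kitchen things standing around the machine.

Things in the scene. Friction and masses are not known exactly. Their poses are not given: they have to be found in the camera images.
- processor: Grey food processor, fixed, 230 deep (x), 310 wide (y). Origin: middle of its underside; x to its back, y to its left, z up; its front faces the robot, more or less. The back (x > -34 mm) is a flat deck 88 mm high; the front slopes at 35 degrees, from z 93 mm at x -30 to z 33 mm at x -118. Bowl on the deck's left, knob on the slope before it, steel gate plate (top z 100 mm) on the deck's right.
- bowl_lid (a point): Centre of the lid of the processor's fixed clear bowl, top face (217 mm up); bowl and lid reach 76 mm from this axis, the off-centre feed tube 36 mm higher. The bowl stands close behind the knob, so the knob must be taken by a tool that leans back with it, square to the slope.
- knob_grip (a point): Centre of the black lock knob's grip bar, on the knob's axis, 28 mm out from the slope; turns with the knob. x = along the bar to its white-marked pointer end, z = the knob's axis out of the panel, 35 degrees from vertical, leaning to the robot. Bar 50 mm long (x), 12 thick (y), from 8 to 44 mm out from the slope, on a flange 60 across and 8 thick.
- lock_knob (a joint): Knob angle, rad, grows clockwise facing the knob, 0 to 1.8. Sprung detents at 0 (unlocked, pointer 0.45 left of straight up the slope; starts here), 0.9 (locked, pointer 0.45 right of it, at the long raised mark), 1.8 (pulse, not wanted). Resists with up to about 0.17 N m, then from 0.45 springs on to 0.9; let go between 0.5 and 1.3 it settles at 0.9 by itself.
- lever_grip (a point): Middle of the speed lever's black upright barrel handle, 24 mm across, 43 tall, 39 mm above the gate plate; moves with the lever, axes as the processor's. The handle stays upright; its 8 mm stem slides in a slot 12 mm wide of three legs: 25 mm away (processor +x), 24 mm to the right (processor -y), 25 mm away again.
- lever_away (a joint): How far the lever stands from the near end of the gate along processor +x, m: 0 off (start within 4 mm of it), 0.025 the cross leg, 0.050 far end. About 1.2 N of friction; it stays where it is left.
- lever_right (a joint): How far the lever stands to the right of the first leg, along processor -y, m: 0 first leg, 0.024 last leg. About 1.2 N of friction.
- gate_end (a point): Where the middle of the lever's handle (lever_grip) comes to be when the lever is at the far end of the last slot; fixed to the processor, same axes.
- salt_shaker: Bystander: glass salt shaker with metal top, 44 across, 90 tall, right of the machine; origin under its centre.
- tomato_tin: Bystander: food tin, 76 across, 58 tall, right of the machine; origin under its centre.
- teaspoon: Bystander: steel teaspoon lying before the machine, 130 long; origin under its centre.

How it is judged:
On the way, in this order (a step that is already met when the one before it is completed fails the run):
1. the knob has clicked over into the locked position (0.9 rad, within 0.12) (value of joint lock_knob between 0.78 and 1.02 rad), for 0.2 s.
2. the lever is at the far end of the last slot (within 5 mm) (value of joint lever_away above 0.045 m and value of joint lever_right above 0.02 m), for 0.2 s.
At the end, for the whole second after the job is handed in: The knob rests at its second mark (0.9 rad, within 0.12) and the speed lever at the far end of the last slot (away more than 45 of 50 mm, right more than 20 of 24 mm), both at rest (all of step 1 and all of step 2 and velocity of joint lock_knob between -0.1 and 0.1 rad/s and velocity of joint lever_away between -0.01 and 0.01 m/s and velocity of joint lever_right between -0.01 and 0.01 m/s); the robot touches nothing.
It fails at once if the knob is turned on past the second detent (more than 1.4 rad) (value of joint lock_knob above 1.4 rad).
It fails at once if the lever is moved (more than 12 mm from off) while the bowl is unlocked (value of joint lock_knob below 0.5 rad and value of joint lever_away above 0.012 m).
It fails at once if the salt shaker, tin or teaspoon is shifted by more than 30 mm (distance of any of salt_shaker, tomato_tin, teaspoon from where it was at the start of the episode above 0.03 m).
It fails at once if the salt shaker or tin is knocked over (angle between any of salt_shaker, tomato_tin's own z axis and vertical above 0.6 rad).
It also fails if it takes over 50 s, if anything falls off the work surface, if the arm or the gripper's body presses on something with over 40 N, if the wrist force passes 120 N, or if a joint passes its speed limit or range.

ROBOT

A 6-joint arm with a two-finger parallel gripper is mounted at the origin on a cart in front of the work surface, level with it; the furniture and walls round the work are solid. World frame = base frame: x ahead of the robot, y to its left, z up, the work surface at z = 0. Lengths are in m, angles in rad, forces in N, time in s.
With the tool pointing down it reaches from about 0.35 to 0.975 m from the base axis. Payload 4.9 kg.
Tool frame: the origin (TCP) lies on the centre line of the jaws, within the pads' length; the fingertips stand 25 mm ahead of it and the grasp point (between the pads) lies 6 mm ahead of it; z points along the fingers, y is the line along which they close (so a half turn about z gives the same grasp; the last joint's range is limited). The gripper opens to 85 mm and grips with 20 to 120 N. Pads are 22 mm wide; open, the fingers measure 114 mm over their backs; the gripper's body (76 mm by 85 mm) begins 54 mm behind the grasp point. The pads swing forward as they close: fully open they stand 13 mm farther back than shut.
Start: joints at [1.202, 0.053, 1.613, -0, 1.476, -0.119], TCP at [0.154, 0.606, 0.256] pointing down, gripper open.
Joint ranges: [-3.01, 3.01], [-1.01, 2.22], [0.06, 2.58], [-1.02, 4.17], [0.09, 2.62], [-3.14, 3.14]. Speed limits (rad/s): [2.57, 2.57, 3.14, 3.14, 3.14, 3.14].

INTERFACE

Orientations are given as a unit quaternion [w, x, y, z].
In Python, from plant import state, grab_frame, get_calibration, job gives the robot as it stands. The module is installed in compiled form; this text tells all that it offers.
- The arm moves only by the tool move_arm, never from a script. Its argument "targets" is a list that holds one entry, the list of rows, each a list of 5 numbers: the opening in per cent of the stroke, from 0 (shut) to 100 (fully open), then the shift along the tool's x, y, z as a fraction of full scale, then the turn about the tool's z as a fraction of full scale. A call has 1 to 5 rows; each row shifts and turns the commanded pose from where the row before left it, along the tool's axes as they then stand; what a row does not reach is not made up. Full scale, the value 1, is 0.6 m for a shift and 6 degrees for a turn. A row lasts 1/12 s, in which the tool goes at most 41.7 mm and 7.16 degrees, less where a joint would pass 70% of its speed; a pose out of reach is approached as far as the arm can. A call with a number of a shift or a turn outside -1 to 1 is refused whole. A call with a gripper value outside its range is refused whole. The fingers move at their own pace and stop on an object; the grip force is fixed at half the most. Time passes only in rows, so rows that do not move let the fingers close. It gives the time, the measured TCP pose, the force, the opening and the grip force at its end, in the units of the state.
- state(): the state, without advancing time (a new reading comes with each control period).
- grab_frame(name): name is "scene" or "top"; returns the picture (400x640x3 uint8, red, green, blue); there is no depth.
- get_calibration(name): a dict with "vertical_fov" (degrees; the focal length in pixels is half the picture's height over the tangent of half this angle, whatever the lens; pixels are square), "cx", "cy" (the principal point, pixels), "R" (3x3) and "t" (3): a world point X has camera coordinates R X + t. Camera axes: x right, y down, z forward; pixel columns grow to the right and rows downward; lengths in m; the calibration is good to about 2 mm. A picture is of the moment at which its call begins. get_calibration takes no time and is no camera call.
- job.job_done(): hands the job in; it is judged then, once.
The state is a dict: "time": time; "joint_pos": joint angles; "joint_vel": joint speeds; "joint_efforts": joint torques, N m; "tool_pos": TCP position; "tool_rot": TCP orientation; "contact_force": force on the tool from outside, world axes, zero at the start; "ft_torque": the same for the moment, N m; "gripper_width": opening from 0.0 (shut) to 1.0 (fully open); "grasp_force": force on a finger pad.
Only numpy, scipy, OpenCV 4.12 (cv2) and the standard library are available. Lean on these libraries where they do the work, as an engineer would, in place of code of your own. Each camera call takes 0.05 s, during which the arm holds its last target. There are 200 camera calls.

## Working session

There is one attempt and no reset: what is moved stays moved. The work goes in short steps, Python scripts to look and compute and a tool call to move; the robot and the scene stay as the last step left them, time stands still between calls to the robot, and variables do not carry over. Pictures are saved under pics/ and viewed, at most 10 in all, crops included, and the job is handed in when it is done.

Besides the shell and the picture viewer there is one more tool, called after "Emit:" by a JSON object that holds its "method" and its "body". move_arm: Moves the arm, as the interface text tells. Shift numbers are shares of 0.6 m and turn numbers shares of 6 degrees, none past 1 either way. Its arguments: {"type":"object","properties":{"targets":{"type":"array"}},"required":["targets"]}

```bash
mkdir -p pics
python3 - <<'E'
from plant import state, grab_frame, get_calibration
import cv2,numpy as np
for n in("scene","top"):
    c=get_calibration(n);print(n,c)
    cv2.imwrite(f"pics/{n}0.png",grab_frame(n)[:,:,::-1])
s=state();print(s)
E
```

```text
scene {'vertical_fov': 46.32647612324359, 'cx': 320.5612812110732, 'cy': 201.0656659967896, 'R': array([[ 0.62242876, -0.78267345,  0.0021725 ],
       [-0.61552049, -0.49120947, -0.61631793],
       [ 0.48344283,  0.38227678, -0.78749444]]), 't': array([-0.41586355,  0.36791301,  0.83548674])}
top {'vertical_fov': 54.325760132357054, 'cx': 319.416516225523, 'cy': 200.02512453661913, 'R': array([[-0.01799944, -0.99963119,  0.02033458],
       [-0.99578633,  0.01609371, -0.09028056],
       [ 0.08992001, -0.0218739 , -0.99570876]]), 't': array([-0.08048455,  0.54533534,  0.94086714])}
{'time': 0.1, 'joint_pos': array([ 1.20201665e+00,  5.32933110e-02,  1.61420318e+00, -6.47674928e-06,
        1.47600439e+00, -1.19019962e-01]), 'joint_vel': array([ 0.0005863 , -0.00215761, -0.00245893, -0.00023383,  0.00171195,
        0.00092697]), 'joint_efforts': array([ 1.57146414e-04, -3.94903386e+01, -3.71362674e+01, -1.70073631e-04,
        3.89346256e-03,  6.90460382e-06]), 'tool_pos': array([0.15430012, 0.60509909, 0.25515662]), 'tool_rot': array([-2.27279407e-04,  1.24555166e-01,  9.92212225e-01, -9.26652689e-04]), 'contact_force': array([-0.03488751,  0.22904224, -1.07483841]), 'ft_torque': array([-0.05316779, -0.00453245,  0.06500681]), 'grasp_force': 0.0, 'gripper_width': 1.0040133350057479}
```

View pics/scene0.png

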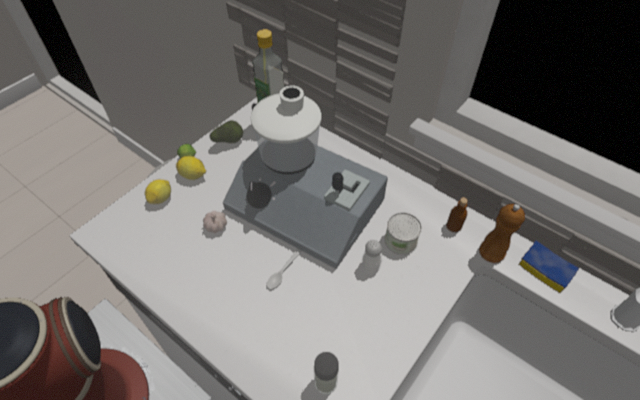

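View pics/top0.png

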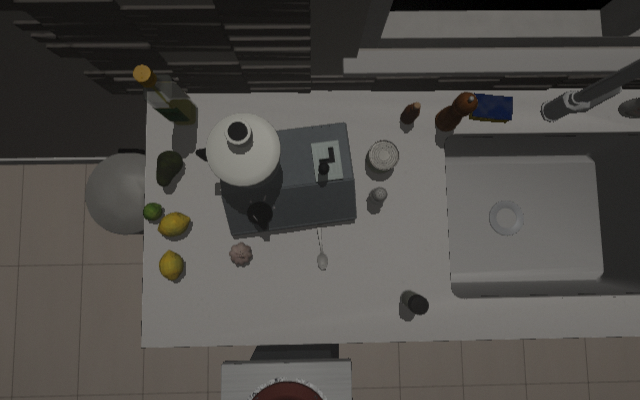

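Both views show the processor: in scene the knob is near (258,192), the lever near (338,180) and the lid near (287,117). In top the knob is near (260,213), the lever near (323,167) and the lid near (243,150). I'll enlarge them.

Run:
```python
import cv2,numpy as np
a=cv2.imread("pics/scene0.png")[80:270,210:410]; b=cv2.imread("pics/top0.png")[100:290,200:400]
im=np.hstack([cv2.resize(i,None,fx=4,fy=4,interpolation=cv2.INTER_CUBIC)[:,:] for i in(a,b)])
im=np.clip(im.astype(float)*1.8,0,255).astype(np.uint8)
cv2.imwrite("pics/sc.png",im[:600,:800]);cv2.imwrite("pics/tc.png",im[:600,800:])
```

```text
(no output)
```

View pics/sc.png

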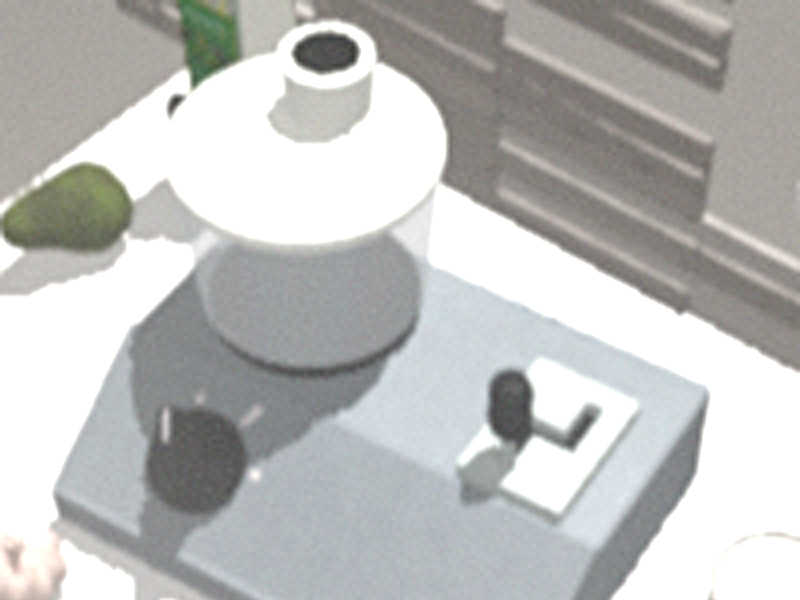

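View pics/tc.png

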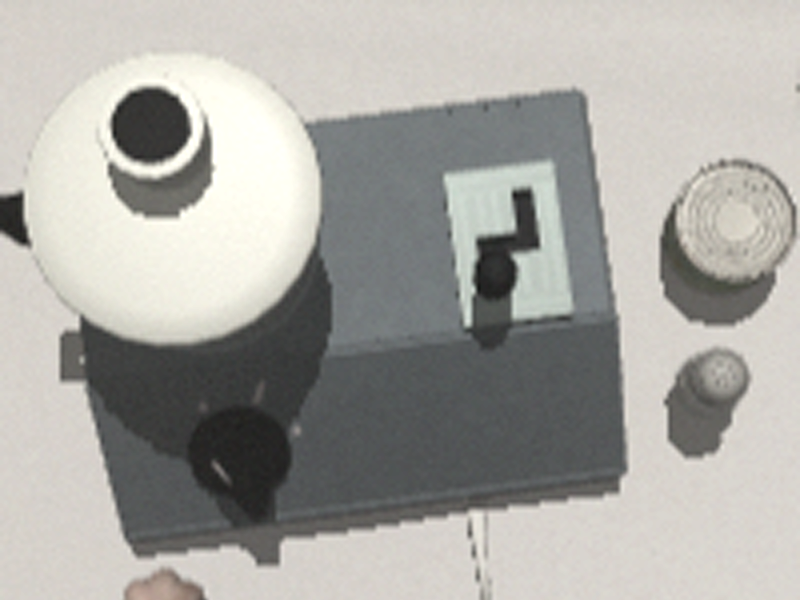

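Crops (×4): in scene the knob blob is at about (195,460), its three marks at (200,398), (253,413) and (255,475), and the lever handle at (510,405). In top the marks are at (203,407), (258,390) and (295,430), and the lever at (496,270). The plate and body corners are also sharp enough to triangulate.

```bash
cat > h.py <<'E'
import numpy as np
from plant import get_calibration
C={n:get_calibration(n) for n in("scene","top")}
def ray(n,u,v):
    c=C[n];f=200/np.tan(np.radians(c["vertical_fov"]/2))
    d=c["R"].T@np.array([(u-c["cx"])/f,(v-c["cy"])/f,1]);return -c["R"].T@c["t"],d/np.linalg.norm(d)
def proj(n,X):
    c=C[n];f=200/np.tan(np.radians(c["vertical_fov"]/2));p=c["R"]@X+c["t"];return np.array([c["cx"]+f*p[0]/p[2],c["cy"]+f*p[1]/p[2]])
def tri(s,t):
    A=np.zeros((3,3));b=np.zeros(3);L=[ray("scene",*s),ray("top",*t)]
    for o,d in L:
        P=np.eye(3)-np.outer(d,d);A+=P;b+=P@o
    X=np.linalg.solve(A,b);return X,max(np.linalg.norm((np.eye(3)-np.outer(d,d))@(X-o)) for o,d in L)
def S(u,v):return (u/4+210-.375,v/4+80-.375)
def T(u,v):return (u/4+200-.375,v/4+100-.375)
def onplane(n,px,n0,p0):
    o,d=ray(n,*px);return o+d*((p0-o)@n0)/(d@n0)
E
cat > m.py <<'E'
from h import *
np.set_printoptions(precision=4,suppress=True)
P={"deckBR":((707,392),(583,92)),"slopeFL":((57,495),(128,535)),
"pFL":((540,357),(445,173)),"pFR":((638,402),(552,162)),"pNR":((562,518),(575,318)),"pNL":((458,462),(466,327)),
"m1":((200,398),(203,407)),"m2":((253,413),(258,390)),"m3":((255,475),(295,430)),"lev":((510,400),(496,262)),"wht":((166,422),(218,468))}
R={}
for k,(s,t) in P.items():
    R[k],e=tri(S(*s),T(*t));print(k,R[k],round(e,4))
yaws=[np.arctan2(*(R[a]-R[b])[[1,0]]) for a,b in(("pFL","pNL"),("pFR","pNR"))]+[np.arctan2(*(R[a]-R[b])[[1,0]])-np.pi/2 for a,b in(("pFL","pFR"),("pNL","pNR"))]
d=R["slopeFL"]-R["deckBR"];yaws.append((np.arctan2(d[1],d[0])-np.arctan2(.310,-.233)))
print("yaw",np.degrees(yaws), np.linalg.norm(d[:2]),np.hypot(.31,.233))
for n,f,i in(("top",T,1),("scene",S,0)):
  for z,k in((.088,"deckBR"),(.033,"slopeFL"),(.1,"pFL"),(.1,"pFR"),(.1,"pNR"),(.1,"pNL")):
    print(n,k,onplane(n,f(*P[k][i]),np.array([0,0,1.]),np.array([0,0,z])))
E
python3 m.py
```

```text
deckBR [ 0.7199 -0.1517  0.0858] 0.0022
slopeFL [0.4654 0.1274 0.0218] 0.0
pFL [ 0.6689 -0.0699  0.1025] 0.0013
pFR [ 0.6746 -0.1321  0.1036] 0.0008
pNR [ 0.585  -0.1446  0.1003] 0.0006
pNL [ 0.5793 -0.0809  0.1037] 0.0006
m1 [0.5378 0.0722 0.0829] 0.0005
m2 [0.547 0.04  0.085] 0.0004
m3 [0.5248 0.0205 0.0662] 0.0004
lev [ 0.6083 -0.0957  0.1399] 0.0032
wht [0.5012 0.0604 0.1047] 0.0004
yaw [7.0147 7.9006 5.2921 5.0556 5.4282] 0.37773444317325755 0.3878002062918482
top deckBR [ 0.7209 -0.1531  0.088 ]
top slopeFL [0.4653 0.1252 0.033 ]
top pFL [ 0.6704 -0.0708  0.1   ]
top pFR [ 0.6761 -0.1329  0.1   ]
top pNR [ 0.5845 -0.1442  0.1   ]
top pNL [ 0.5803 -0.0814  0.1   ]
scene deckBR [ 0.7162 -0.1512  0.088 ]
scene slopeFL [0.4604 0.1198 0.033 ]
scene pFL [ 0.6697 -0.0678  0.1   ]
scene pFR [ 0.6767 -0.1302  0.1   ]
scene pNR [ 0.5856 -0.1449  0.1   ]
scene pNL [ 0.5812 -0.0787  0.1   ]
```

```bash
cat > k.py <<'E'
from h import *
np.set_printoptions(precision=4,suppress=True)
X,e=tri(S(307,147),T(173,200));print("lid",X,e)
g=lambda s,t:print(tri(S(*s),T(*t)))
y=np.radians(6.2);Rz=np.array([[np.cos(y),-np.sin(y),0],[np.sin(y),np.cos(y),0],[0,0,1]])
ax=np.array([.5141,.0542,.0632]);n=Rz@[-np.sin(.6109),0,np.cos(.6109)];print("n",n,"grip",ax+.028*n)
up=Rz@[np.cos(.6109),0,np.sin(.6109)];rt=Rz@[0,-1,0]
for th in(0,.45,.9):
    b=np.cos(th-.45)*up+np.sin(th-.45)*rt; print(th,"tail8",ax+.008*n-.025*b,"tail44",ax+.044*n-.025*b,"tip44",ax+.044*n+.025*b)
import cv2
# lever handle blob centroid (dark, upper region)
for nm,f,(a,b,c,d) in(("scene",S,(325,165,350,200)),("top",T,(310,155,335,185))):
    im=cv2.imread(f"pics/{nm}0.png").max(2)[b:d,a:c]
    print(nm);print(im[::1,::1]) if 0 else None
    m=(im<35).astype(np.uint8);k,l,st,ce=cv2.connectedComponentsWithStats(m)
    for i in range(1,k):
        if st[i,4]>20: print(st[i]+[a,b,0,0,0],ce[i]+[a,b])
print("knob/teaspoon heights ok; teaspoon:",onplane("top",(319,228),np.array([0,0,1.]),np.zeros(3)),onplane("top",(322,268),np.array([0,0,1.]),np.zeros(3)))
E
python3 k.py
```

```text
lid [0.6331 0.0673 0.2063] 0.000529822256152778
n [-0.5702 -0.0619  0.8191] grip [0.4981 0.0525 0.0861]
0 tail8 [0.4924 0.0409 0.0568] tail44 [0.4719 0.0387 0.0863] tip44 [0.5062 0.0643 0.1122]
0.45 tail8 [0.4892 0.0515 0.0554] tail44 [0.4687 0.0493 0.0849] tip44 [0.5094 0.0537 0.1136]
0.9 tail8 [0.49   0.0625 0.0568] tail44 [0.4695 0.0603 0.0863] tip44 [0.5085 0.0427 0.1122]
scene
top
[319 155  15  20 160] [324.8062 165.1   ]
[317 181  11   4  26] [322.1154 182.6923]
knob/teaspoon heights ok; teaspoon: [ 0.4752 -0.088   0.    ] [ 0.3751 -0.0937  0.    ]
```

Emit:
{"method": "move_arm", "body": {"targets": [[[0, 0, 0, 0, -0.85], [0, 0, 0, 0, -0.85], [0, 0, 0, 0, -0.85], [0, 0, 0, 0, -0.85], [0, 0, 0, 0, 0]]]}}

```text
time: 0.52
tool_pos: [0.1544, 0.6053, 0.2556]
tool_rot: [-0.0, -0.054, 0.999, -0.001]
contact_force: [-0.6, -0.1, 0.3]
gripper_width: 0.3
grasp_force: 0.0
```

Emit:
{"method": "move_arm", "body": {"targets": [[[0, -0.021, -0.053, 0, 0], [0, -0.021, -0.053, 0, 0], [0, -0.021, -0.053, 0, 0], [0, -0.021, -0.053, 0, 0], [0, -0.021, -0.053, 0, 0]]]}}

```text
time: 0.93
tool_pos: [0.2342, 0.4526, 0.2558]
tool_rot: [-0.0, -0.052, 0.999, -0.0]
contact_force: [1.4, -0.5, 0.0]
gripper_width: 0.001
grasp_force: 0.0
```

Emit:
{"method": "move_arm", "body": {"targets": [[[0, -0.021, -0.053, 0, 0], [0, -0.021, -0.053, 0, 0], [0, -0.021, -0.053, 0, 0], [0, -0.021, -0.053, 0, 0], [0, 0, 0, 0, 0]]]}}

```text
time: 1.35
tool_pos: [0.2995, 0.3292, 0.256]
tool_rot: [0.001, -0.049, 0.999, -0.001]
contact_force: [0.4, 0.8, -0.3]
gripper_width: -0.0
grasp_force: 0.0
```

Emit:
{"method": "move_arm", "body": {"targets": [[[0, -0.021, -0.053, 0, 0], [0, -0.021, -0.053, 0, 0], [0, -0.021, -0.053, 0, 0], [0, -0.021, -0.053, 0, 0], [0, -0.021, -0.053, 0, 0]]]}}

```text
time: 1.77
tool_pos: [0.3773, 0.1805, 0.2562]
tool_rot: [0.0, -0.052, 0.999, 0.0]
contact_force: [0.6, 0.1, -0.9]
gripper_width: -0.001
grasp_force: 0.0
```

Emit:
{"method": "move_arm", "body": {"targets": [[[0, -0.021, -0.053, 0, 0], [0, -0.021, -0.053, 0, 0], [0, -0.021, -0.053, 0, 0], [0, -0.021, -0.053, 0, 0], [0, -0.021, -0.053, 0, 0]]]}}

```text
time: 2.18
tool_pos: [0.4571, 0.0288, 0.2562]
tool_rot: [0.0, -0.052, 0.999, 0.0]
contact_force: [1.0, 0.5, 0.1]
gripper_width: -0.004
grasp_force: 0.0
```

Emit:
{"method": "move_arm", "body": {"targets": [[[0, -0.021, -0.053, 0, 0], [0, 0, 0, 0, 0], [0, 0, 0, 0, 0]]]}}

```text
time: 2.43
tool_pos: [0.4728, -0.0011, 0.2558]
tool_rot: [-0.001, -0.051, 0.999, 0.0]
contact_force: [-0.3, 0.0, 0.4]
gripper_width: 0.001
grasp_force: 0.0
```

Emit:
{"method": "move_arm", "body": {"targets": [[[0, -0.01, -0.007, 0.06, 0], [0, 0, 0, 0.06, 0], [0, 0, 0, 0.06, 0], [0, 0, 0, 0.06, 0], [0, 0, 0, 0, 0]]]}}

```text
time: 2.85
tool_pos: [0.4728, -0.0014, 0.1043]
tool_rot: [-0.007, -0.053, 0.999, 0.002]
contact_force: [-1.0, 1.1, -1.7]
gripper_width: -0.001
grasp_force: 0.0
```

```bash
cat > look.py <<'E'
import sys,cv2,numpy as np
from plant import grab_frame,state
tag=sys.argv[1];a,b,c,d=map(int,sys.argv[2:6]) if len(sys.argv)>2 else (210,100,310,250)
e,f,g,h=map(int,sys.argv[6:10]) if len(sys.argv)>6 else (210,120,310,270)
S=grab_frame("scene")[:,:,::-1];T=grab_frame("top")[:,:,::-1]
cv2.imwrite(f"pics/S{tag}.png",S);cv2.imwrite(f"pics/T{tag}.png",T)
im=np.hstack([cv2.resize(x,None,fx=4,fy=4,interpolation=cv2.INTER_CUBIC) for x in(S[b:d,a:c],T[f:h,e:g])])
cv2.imwrite(f"pics/L{tag}.png",np.clip(im*1.8,0,255).astype(np.uint8))
s=state();print(s["tool_pos"],s["contact_force"],s["time"])
E
python3 look.py 1
```

```text
[ 0.47775842 -0.00246789  0.11155365] [0.19536631 0.22281352 0.78493763] 2.95
```

View pics/L1.png

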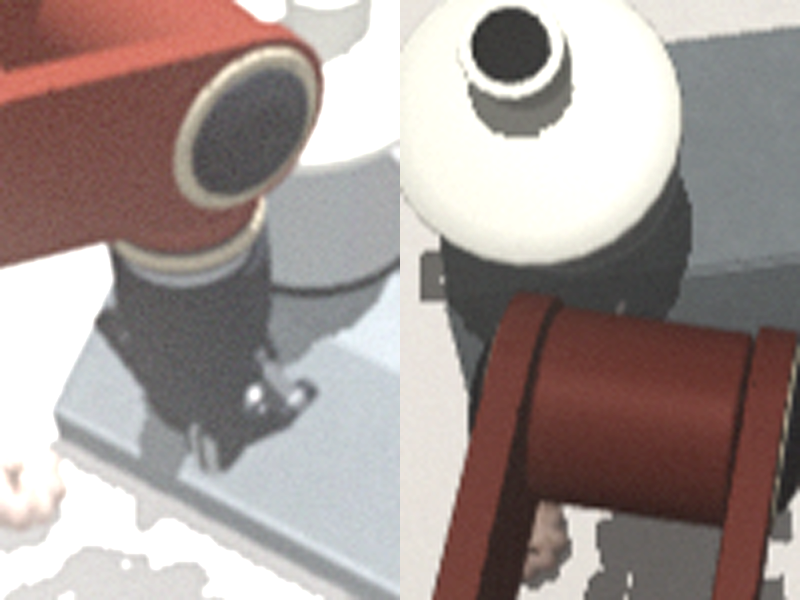

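The scene view shows the shut gripper in front of the slope, right of the knob's tail, with its tip near crop (205,465). The wrist is clear of the bowl and nothing is touching.

Emit:
{"method": "move_arm", "body": {"targets": [[[0, 0, 0, 0.027, 0], [0, 0, 0.01, 0, 0], [0, 0, 0.01, 0, 0], [0, 0, 0, 0, 0]]]}}

```text
time: 3.28
tool_pos: [0.4789, 0.0094, 0.0986]
tool_rot: [0.002, -0.054, 0.999, -0.0]
contact_force: [-0.1, -0.9, 0.4]
gripper_width: 0.004
grasp_force: 0.0
```

Emit:
{"method": "move_arm", "body": {"targets": [[[0, 0, 0.005, 0, 0], [0, 0, 0.005, 0, 0], [0, 0, 0, 0, 0]]]}}

```text
time: 3.53
tool_pos: [0.4774, 0.0147, 0.097]
tool_rot: [0.001, -0.053, 0.999, -0.0]
contact_force: [-0.1, -1.6, 0.1]
gripper_width: -0.002
grasp_force: 0.0
```

Emit:
{"method": "move_arm", "body": {"targets": [[[0, 0, 0.005, 0, 0], [0, 0, 0, 0, 0]]]}}

```text
time: 3.7
tool_pos: [0.4767, 0.0175, 0.0962]
tool_rot: [0.0, -0.053, 0.999, 0.0]
contact_force: [0.1, -0.7, -0.6]
gripper_width: -0.005
grasp_force: 0.0
```

Emit:
{"method": "move_arm", "body": {"targets": [[[0, 0, 0.005, 0, 0], [0, 0, 0, 0, 0]]]}}

```text
time: 3.87
tool_pos: [0.4763, 0.0205, 0.096]
tool_rot: [-0.0, -0.053, 0.999, 0.0]
contact_force: [-0.4, -0.5, -0.2]
gripper_width: -0.004
grasp_force: 0.0
```

Emit:
{"method": "move_arm", "body": {"targets": [[[0, 0, 0.005, 0, 0], [0, 0, 0, 0, 0]]]}}

```text
time: 4.03
tool_pos: [0.4762, 0.0218, 0.0962]
tool_rot: [-0.0, -0.053, 0.999, -0.002]
contact_force: [-0.7, -7.0, -0.1]
gripper_width: 0.005
grasp_force: 3.6
```

Emit:
{"method": "move_arm", "body": {"targets": [[[0, 0, 0.005, 0, 0], [0, 0, 0, 0, 0]]]}}

```text
time: 4.2
tool_pos: [0.4749, 0.0238, 0.0955]
tool_rot: [-0.001, -0.054, 0.999, -0.003]
contact_force: [-1.8, -10.3, -0.8]
gripper_width: 0.002
grasp_force: 5.2
```

Emit:
{"method": "move_arm", "body": {"targets": [[[0, 0, 0.005, 0, 0], [0, 0, 0, 0, 0]]]}}

```text
time: 4.37
tool_pos: [0.4732, 0.0273, 0.0945]
tool_rot: [-0.003, -0.053, 0.999, -0.002]
contact_force: [-2.9, -7.4, -1.0]
gripper_width: 0.001
grasp_force: 3.5
```

Emit:
{"method": "move_arm", "body": {"targets": [[[0, 0, 0.005, 0, 0], [0, 0, 0, 0, 0]]]}}

```text
time: 4.53
tool_pos: [0.4738, 0.0316, 0.0949]
tool_rot: [-0.002, -0.053, 0.999, -0.001]
contact_force: [-0.9, -1.4, -0.4]
gripper_width: -0.002
grasp_force: 0.9
```

Emit:
{"method": "move_arm", "body": {"targets": [[[0, 0, 0.004, 0, 0], [0, 0, 0, 0, 0]]]}}

```text
time: 4.7
tool_pos: [0.4748, 0.035, 0.096]
tool_rot: [0.0, -0.053, 0.999, 0.0]
contact_force: [1.0, -0.4, 1.2]
gripper_width: 0.005
grasp_force: 0.0
```

Force rose to 10 N and then fell to zero, which fits the knob clicking over. I'll back off and look.

Emit:
{"method": "move_arm", "body": {"targets": [[[0, 0, -0.03, 0, 0], [0, 0, -0.03, -0.03, 0], [0, 0, -0.03, -0.05, 0], [50, 0, -0.03, -0.05, 0], [50, 0, -0.03, -0.05, 0]]]}}

```text
time: 5.12
tool_pos: [0.4846, -0.0552, 0.2057]
tool_rot: [0.001, -0.053, 0.999, 0.0]
contact_force: [0.5, -0.7, 0.2]
gripper_width: 0.274
grasp_force: 0.0
```

Emit:
{"method": "move_arm", "body": {"targets": [[[60, 0, -0.06, -0.03, 0], [60, 0, -0.06, 0, 0], [60, 0, 0, 0, 0]]]}}

```text
time: 5.37
tool_pos: [0.494, -0.1313, 0.2255]
tool_rot: [0.003, -0.051, 0.999, -0.002]
contact_force: [0.3, 0.1, 0.1]
gripper_width: 0.601
grasp_force: 0.0
```

```bash
python3 look.py 2 230 150 330 300 210 120 310 270
python3 - <<'E'
from h import *
for s,t in(((510,405),(496,268)),((510,403),(495,272)),((512,375),(496,255))):print(tri(S(*s),T(*t)))
print(onplane("top",T(495,270),np.array([0,0,1.]),np.array([0,0,.139])),onplane("scene",S(510,405),np.array([0,0,1.]),np.array([0,0,.139])))
print("gate far slot",onplane("top",T(524,192),np.array([0,0,1.]),np.array([0,0,.1])),onplane("top",T(524,240),np.array([0,0,1.]),np.array([0,0,.1])))
E
```

```text
[ 0.49248774 -0.12726226  0.22274122] [ 0.02455608  0.25156538 -0.35528537] 5.4667
(array([ 0.60592142, -0.09637555,  0.1381681 ]), np.float64(0.002223846141995611))
(array([ 0.60393996, -0.09642905,  0.14131483]), np.float64(0.00114316633953255))
(array([ 0.60890045, -0.09537788,  0.15880141]), np.float64(0.0028297882774979645))
[ 0.60628967 -0.09733169  0.139     ] [ 0.60354425 -0.09540386  0.139     ]
gate far slot [ 0.65861427 -0.11631717  0.1       ] [ 0.63043865 -0.11573659  0.1       ]
```

View pics/L2.png

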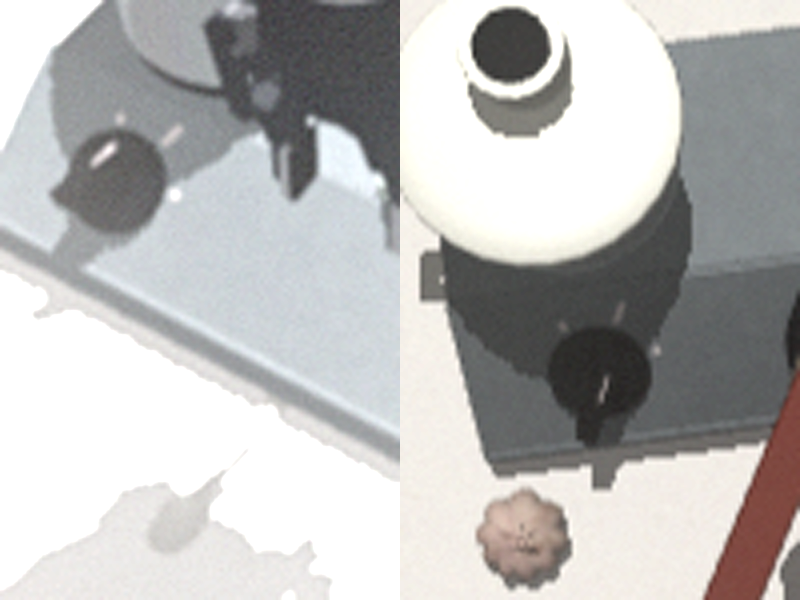

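The knob's pointer now lines up with the long mark: scene crop (103,155) against the mark at (172,135), and top crop (603,388) against (618,312). The knob is locked. Next I'll go above the lever at about (0.605, -0.0965).

Emit:
{"method": "move_arm", "body": {"targets": [[[60, -0.048, 0.0076, 0, 0], [60, -0.048, 0.0076, 0, 0], [60, -0.048, 0.0076, 0, 0], [60, -0.048, 0.0076, 0, 0], [60, 0, 0, 0, 0]]]}}

```text
time: 5.88
tool_pos: [0.6076, -0.0931, 0.2209]
tool_rot: [0.0, -0.055, 0.998, 0.001]
contact_force: [-0.6, -0.3, -0.1]
gripper_width: 0.599
grasp_force: 0.0
```

Emit:
{"method": "move_arm", "body": {"targets": [[[60, 0, 0, 0, 0], [60, 0, 0, 0, 0]]]}}

```text
time: 6.05
tool_pos: [0.6041, -0.0949, 0.2213]
tool_rot: [-0.001, -0.054, 0.999, 0.0]
contact_force: [-0.4, -0.5, -0.1]
gripper_width: 0.601
grasp_force: 0.0
```

```bash
python3 look.py 3 300 100 400 250 270 100 370 250
```

```text
[ 0.60378943 -0.09565651  0.22192557] [ 0.54522312  0.12317601 -0.86461245] 6.15
```

View pics/L3.png

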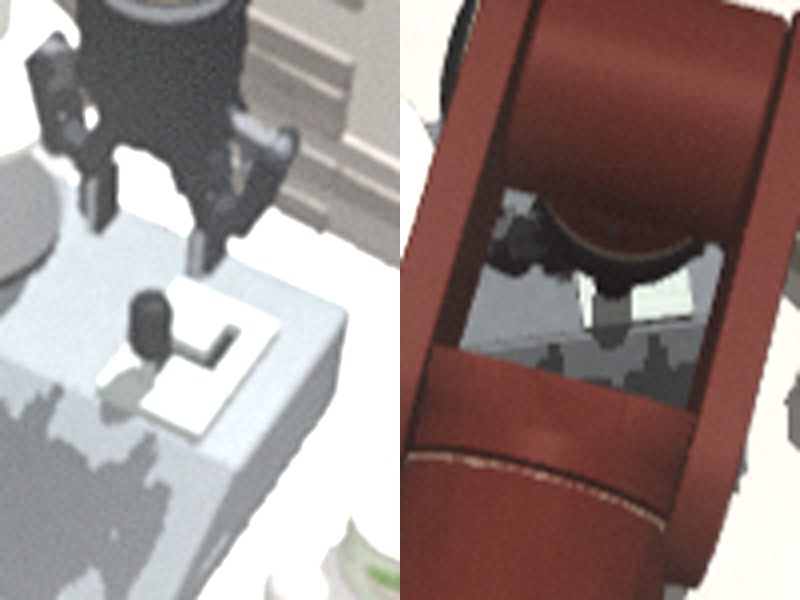

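The fingertips, at scene crop (100,220) and (200,265), straddle the handle at (150,320), so the gripper is centred above it. I'll descend and close.

Emit:
{"method": "move_arm", "body": {"targets": [[[60, 0, 0, 0.05, 0], [60, 0, 0, 0.05, 0], [60, 0, 0, 0.025, 0], [60, 0, 0, 0, 0], [60, 0, 0, 0, 0]]]}}

```text
time: 6.57
tool_pos: [0.6035, -0.0962, 0.1465]
tool_rot: [-0.001, -0.053, 0.999, 0.0]
contact_force: [1.0, -0.3, 0.2]
gripper_width: 0.599
grasp_force: 0.0
```

Emit:
{"method": "move_arm", "body": {"targets": [[[20, 0, 0, 0, 0], [20, 0, 0, 0, 0], [20, 0, 0, 0, 0], [20, 0, 0, 0, 0]]]}}

```text
time: 6.9
tool_pos: [0.6059, -0.0965, 0.1499]
tool_rot: [0.002, -0.053, 0.999, -0.001]
contact_force: [-1.5, 1.4, 6.2]
gripper_width: 0.255
grasp_force: 59.0
```

Emit:
{"method": "move_arm", "body": {"targets": [[[20, -0.008, 0, 0, 0], [20, -0.008, 0, 0, 0], [20, -0.008, 0, 0, 0], [20, -0.008, 0, 0, 0], [20, 0, 0, 0, 0]]]}}

```text
time: 7.32
tool_pos: [0.6258, -0.0942, 0.1499]
tool_rot: [0.002, -0.053, 0.999, -0.0]
contact_force: [-0.3, 0.6, 6.1]
gripper_width: 0.255
grasp_force: 59.0
```

Emit:
{"method": "move_arm", "body": {"targets": [[[20, -0.005, 0, 0, 0], [20, 0, 0, 0, 0]]]}}

```text
time: 7.48
tool_pos: [0.6284, -0.0939, 0.1499]
tool_rot: [0.002, -0.053, 0.999, -0.0]
contact_force: [0.4, 0.9, 5.1]
gripper_width: 0.258
grasp_force: 59.1
```

Emit:
{"method": "move_arm", "body": {"targets": [[[20, -0.003, 0, 0, 0], [20, 0, 0, 0, 0]]]}}

```text
time: 7.65
tool_pos: [0.63, -0.0938, 0.1498]
tool_rot: [0.002, -0.053, 0.999, -0.0]
contact_force: [-2.7, 1.1, 6.2]
gripper_width: 0.254
grasp_force: 59.1
```

Emit:
{"method": "move_arm", "body": {"targets": [[[20, 0, -0.006, 0, 0], [20, 0, -0.004, 0, 0], [20, 0, 0, 0, 0]]]}}

```text
time: 7.9
tool_pos: [0.6308, -0.1001, 0.1499]
tool_rot: [0.002, -0.053, 0.999, -0.001]
contact_force: [-0.2, 0.2, 5.3]
gripper_width: 0.257
grasp_force: 59.0
```

It entered the cross leg (y moved with no force). I'll continue to the right.

Emit:
{"method": "move_arm", "body": {"targets": [[[20, 0, -0.008, 0, 0], [20, 0, -0.008, 0, 0], [20, 0, -0.008, 0, 0], [20, 0, 0, 0, 0]]]}}

```text
time: 8.23
tool_pos: [0.6324, -0.1149, 0.1498]
tool_rot: [0.002, -0.053, 0.999, -0.001]
contact_force: [1.2, -0.8, 5.2]
gripper_width: 0.258
grasp_force: 59.0
```

Emit:
{"method": "move_arm", "body": {"targets": [[[20, 0, -0.005, 0, 0], [20, 0, 0, 0, 0]]]}}

```text
time: 8.4
tool_pos: [0.6326, -0.1168, 0.1498]
tool_rot: [0.002, -0.053, 0.999, 0.0]
contact_force: [0.4, 2.3, 5.5]
gripper_width: 0.256
grasp_force: 59.2
```

Emit:
{"method": "move_arm", "body": {"targets": [[[20, -0.008, 0, 0, 0], [20, -0.008, 0, 0, 0], [20, -0.008, 0, 0, 0], [20, -0.008, 0, 0, 0], [20, 0, 0, 0, 0]]]}}

```text
time: 8.82
tool_pos: [0.652, -0.1145, 0.1498]
tool_rot: [0.002, -0.053, 0.999, 0.0]
contact_force: [0.6, 2.4, 5.8]
gripper_width: 0.255
grasp_force: 59.2
```

Emit:
{"method": "move_arm", "body": {"targets": [[[20, -0.007, 0, 0, 0], [20, 0, 0, 0, 0]]]}}

```text
time: 8.98
tool_pos: [0.656, -0.114, 0.1498]
tool_rot: [0.002, -0.053, 0.999, 0.0]
contact_force: [-0.4, 3.1, 6.5]
gripper_width: 0.257
grasp_force: 59.3
```

Emit:
{"method": "move_arm", "body": {"targets": [[[20, -0.004, 0, 0, 0], [20, 0, 0, 0, 0]]]}}

```text
time: 9.15
tool_pos: [0.6574, -0.1139, 0.1498]
tool_rot: [0.001, -0.053, 0.999, 0.0]
contact_force: [-3.2, 2.4, 7.0]
gripper_width: 0.261
grasp_force: 59.4
```

It has reached the far end: 51 mm of travel, with a 3 N stop. I'll release and lift off.

Emit:
{"method": "move_arm", "body": {"targets": [[[60, 0, 0, 0, 0], [60, 0, 0, 0, 0], [60, 0, 0, 0, 0], [60, 0, 0, -0.03, 0], [60, 0, 0, -0.06, 0]]]}}

```text
time: 9.57
tool_pos: [0.6532, -0.1133, 0.1946]
tool_rot: [-0.006, -0.053, 0.999, 0.002]
contact_force: [-0.5, -0.2, -1.1]
gripper_width: 0.598
grasp_force: 0.0
```

Emit:
{"method": "move_arm", "body": {"targets": [[[60, 0.02, 0, -0.06, 0], [60, 0.06, 0, 0, 0], [60, 0.06, 0, 0, 0], [60, 0.06, 0, 0, 0], [60, 0.06, 0, 0, 0]]]}}

```text
time: 9.98
tool_pos: [0.5, -0.1308, 0.2368]
tool_rot: [-0.0, -0.053, 0.999, -0.0]
contact_force: [-0.6, -0.4, 1.3]
gripper_width: 0.597
grasp_force: 0.0
```

Emit:
{"method": "move_arm", "body": {"targets": [[[60, 0.03, 0, 0, 0], [60, 0, 0, 0, 0], [60, 0, 0, 0, 0]]]}}

```text
time: 10.23
tool_pos: [0.4833, -0.1328, 0.2372]
tool_rot: [0.001, -0.053, 0.999, -0.0]
contact_force: [0.9, 0.6, 0.6]
gripper_width: 0.598
grasp_force: 0.0
```

```bash
python3 look.py 4 220 100 420 250 220 100 420 250; python3 -c "
import cv2;i=cv2.imread('pics/L4.png');cv2.imwrite('pics/L4b.png',cv2.resize(i,(800,300)))"
```

```text
[ 0.48431698 -0.13273193  0.23727681] [-0.20079149  0.86265166  0.01072864] 10.3333
```

View pics/L4b.png

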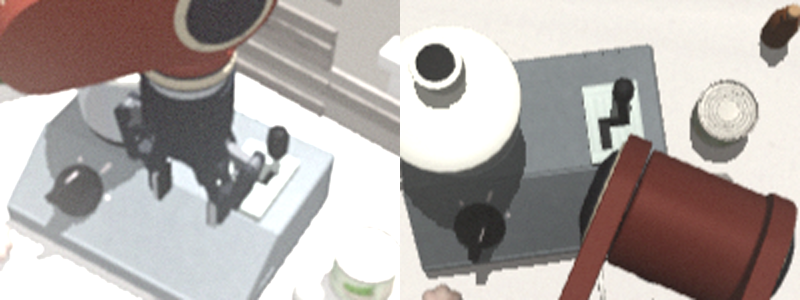

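The lever stands at the far right end of the slot (top crop (623,88)), the knob points at the long mark, and the bystanders have not moved. The robot touches nothing.

```bash
python3 -c "
from plant import job
print(job.job_done())"
```

```text
the job is handed in; nothing more can be done
None
```

I turned the knob one click to the long mark, took the lever to the far end of the last slot, and handed the job in after about 10 s on the robot's clock; no verdict came back. Because the tool could not tilt, I pushed the knob's bar round with the shut fingertips instead of gripping it square to the slope.

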